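# Click the sowing dibbers onto the rack in size order

## Robot

A 6-joint arm with a two-finger parallel gripper is mounted at the origin on the work surface. World frame = base frame: x ahead of the robot, y to its left, z up, the work surface at z = 0. Lengths are in mm, angles in degrees, forces in N, time in s.
With the tool pointing down it reaches from about 300 to 825 mm from the base axis. Payload 5.4 kg.
Tool frame: the origin (TCP) lies on the centre line of the jaws, within the pads' length; the fingertips stand 14 mm ahead of it and the grasp point (between the pads) lies 5 mm behind it; x points along the fingers, y is the direction in which the jaws open and shut, and the axes are right-handed (so a half turn about x gives the same grasp; the last joint's range is limited). The gripper opens to 92 mm and grips with 3 to 60 N. Pads are 20 mm wide; open, the fingers measure 128 mm over their backs; the gripper's body (75 mm by 189 mm) begins 69 mm behind the grasp point.
Start: joints at [57.347, 9.076, 91.501, -0, 79.423, -12.038], TCP at [202.459, 538.16, 228.601] pointing down, gripper open.
Joint ranges: [-166.64, 166.64], [-54.1, 131.32], [10.49, 154.53], [-73.88, 253.88], [9.74, 151.15], [-171.62, 171.62]. Speed limits (degrees/s): [147.25, 147.25, 180, 180, 180, 180].

## Interface

Orientations are given as [roll, pitch, yaw] about the fixed x, y, z axes, in that order (R = Rz(yaw) Ry(pitch) Rx(roll)).
In Python, from bench import observe, read_camera, get_calibration, workorder gives the robot as it stands.
- The arm moves only by the tool send_rows, never from a script. Its argument "rows" is a list that holds one entry, the list of rows, each a list of 7 numbers: the shift along the world's x, y, z in mm, then the turn, a rotation vector about the world's x, y, z in rad, then the finger opening in mm, from 0 to 91.9. In form: [[[x, y, z, ax, ay, az, fingers], ...]]. A call has 1 to 8 rows; each row is the pose to reach, as a shift and turn from the pose measured when the call began; what a row does not reach only later rows make up. A row lasts 1/12 s, in which the tool goes at most 41.7 mm and 7.16 degrees, less where a joint would pass 70% of its speed; a pose out of reach is approached as far as the arm can. A call with a gripper value outside its range is refused whole. The fingers move at their own pace and stop on an object; "grip_force" is the grip in N (left out, the last holds). Time passes only in rows, so rows that repeat a pose let the fingers close. It gives the time, the measured TCP pose, the force and the opening at its end, in the units of the state.
- observe(): the state, without advancing time (a new reading comes with each control period).
- read_camera(name): name is "side" or "top" or "wrist"; returns the picture (400x640x3 uint8, blue, green, red); there is no depth.
- get_calibration(name): a dict with "camera_matrix" (3x3 intrinsics, pixels), "R" (3x3) and "t" (3): a world point X has camera coordinates R X + t. Camera axes: x right, y down, z forward; pixel columns grow to the right and rows downward; lengths in mm; the calibration is good to about 2 mm. A picture is of the moment at which its call begins: read the wrist's pose just before it. get_calibration takes no time and is no camera call; for the wrist camera it gives the pose at the moment of the call.
- workorder.sign_off(): hands the job in, once; it reports no verdict.
The state is a dict: "time": time; "joint_positions": joint angles; "joint_vel": joint speeds; "joint_efforts": joint torques, N m; "tool_pos": TCP position; "tool_rot": TCP orientation; "force": force on the tool from outside, world axes, zero at the start; "moment": the same for the moment, N m; "gripper_width": opening from 0.0 (shut) to 1.0 (fully open).
Only numpy, scipy, OpenCV 4.12 (cv2) and the standard library are available. Lean on these libraries where they do the work, as an engineer would, in place of code of your own. Each camera call takes 0.05 s, during which the arm holds its last target. There are 200 camera calls.

## Task

Put the three sowing dibbers away on the sloping rack: press each one down square to the slope until its barrel clicks fully home in both spring clips of its place, steel tip pointing up the slope. Hang them in order of length, the shortest next to the red knob, the medium in the middle and the longest next to the white knob, and leave the other things on the bench where they are.

Things in the scene. Friction and masses are not known exactly. Their poses are not given: they have to be found in the camera images.
- dibber_short: shortest dibber, 144 mm, 75-190 g, loose on the mat, tip roughly away from the robot. Round green barrel, 24 mm diameter, 104 mm long between two black square plates (34 x 34 x 6 mm) that carry its axis 17 mm above the mat; steel cone 20 mm past one plate, black butt 8 mm past the other. Origin on the barrel's axis midway between the plates; x along it towards the tip, z up at the start
- dibber_medium: medium dibber, 169 mm, 75-190 g, loose on the mat, tip roughly away from the robot. Round yellow barrel, 24 mm diameter, 104 mm long between two black square plates (34 x 34 x 6 mm) that carry its axis 17 mm above the mat; steel cone 45 mm past one plate, black butt 8 mm past the other. Origin on the barrel's axis midway between the plates; x along it towards the tip, z up at the start
- dibber_long: longest dibber, 194 mm, 75-190 g, loose on the mat, tip roughly away from the robot. Round orange barrel, 24 mm diameter, 104 mm long between two black square plates (34 x 34 x 6 mm) that carry its axis 17 mm above the mat; steel cone 70 mm past one plate, black butt 8 mm past the other. Origin on the barrel's axis midway between the plates; x along it towards the tip, z up at the start
- tip_short (a point): the steel point of the shortest dibber
- tip_medium (a point): the steel point of the medium dibber
- tip_long (a point): the steel point of the longest dibber
- rack: the fixed rack as a whole: grey base plate 170 x 324 x 12 mm with blue cheeks 300 mm apart. Origin under the middle of the base, at bench height; x horizontal, away from the low front of the slope, y along the rails, z up
- rack_face: the sloping face of the rack, 35 degrees from level, rising away from the robot. Origin at the seat point of the middle place, 120 mm above the bench; x up the slope (along the seated barrels), y along the rails, z square out of the face. Seated barrels lie on two rails along y (tops at z = -12 mm, 14 mm wide, centred at x = -34 and +34 mm); between and below them it is open for fingers
- station_plus (a point): seat point: where the barrel's middle (its origin) lies when a dibber is fully home in the place on the +y side, 80 mm from the middle one
- station_mid (a point): seat point: where the barrel's middle (its origin) lies when a dibber is fully home in the middle place. Each place has a spring clip on each rail: two jaws parting in y, mouth flared to 40 mm at z = 21 mm, lips 18 mm apart at z = 8 mm (rack_face frame). A barrel pressed straight along -z spreads the lips and snaps under them; the two clips together take 10 to 20 N
- station_minus (a point): seat point: where the barrel's middle (its origin) lies when a dibber is fully home in the place on the -y side, 80 mm from the middle one
- red_knob: fixed red knob, 32 mm across and 32 mm high, on top of one cheek of the rack, either end; origin under its centre
- white_knob: the same in white on the other cheek
- mat: fixed grey plastic mat, 170 x 340 x 2 mm, right of the rack; the dibbers lie on it. Origin under its centre
- seed_jar: the glass jar of red seeds, 70 mm across, 91 mm high, standing loose beyond the gap between mat and rack; origin under its centre
- pot: loose square terracotta pot of seedlings, 70 mm wide, 65 mm high without the seedlings, to the left of the rack; origin under its centre
- dish: loose flat glass dish with red seeds, 70 mm across, 12 mm high, between the robot and the rack and mat; origin under its centre
- spray: loose white bottle with a blue cap, 60 mm across, 110 mm high, beside the mat on the near right; origin under its centre
- labels: loose stack of paper labels, 90 x 60 x 30 mm, on the near left; origin under its centre
Things that resemble listed ones, but are neither listed nor needed, are in the scene too. Several things have the shape of the dibber_short; the one meant has the colours described above. Several things have the shape of the dibber_medium; the one meant has the colours described above.

How it is judged:
By the outcome, as a careful person would: the job done as asked, in the order asked, and still so for the second after the job is handed in, with the robot touching nothing.
It also fails if it takes over 72 s, if anything falls off the work surface, if the arm or the gripper's body presses on something with over 40 N, if the wrist force passes 120 N, or if a joint passes its speed limit or range.

## Working session

There is one attempt and no reset: what is moved stays moved. The work goes in short steps, Python scripts to look and compute and a tool call to move; the robot and the scene stay as the last step left them, time stands still between calls to the robot, and variables do not carry over. Pictures are saved under pics/ and viewed, about 8 in all and at most 12, crops included, and the job is handed in when it is done.

Besides the shell and the picture viewer there is one more tool, called after ">>>" as a command line: name --argument value ..., lists and objects as JSON in quotes. send_rows: Moves the arm, as the interface text tells. Its arguments: {"type":"object","properties":{"rows":{"type":"array","items":{"type":"array","items":{"type":"array","items":{"type":"number"}}}},"grip_force":{"type":"number"}},"required":["rows"]}

```bash
mkdir -p pics
python3 - <<'E'
from bench import *
import cv2
print(observe())
for n in("top","side"):
    im=read_camera(n); cv2.imwrite(f"pics/{n}0.png",im)
    c=get_calibration(n); print(n,c)
E
```

```text
{'time': 0.0, 'joint_positions': array([ 5.73501175e+01,  9.11381909e+00,  9.15718755e+01,  5.88825346e-04,
        7.94240883e+01, -1.20378589e+01]), 'joint_vel': array([ 0.05715473, -0.0090409 , -0.05518211, -0.0730335 , -0.0352232 ,
        0.02746397]), 'joint_efforts': array([ 1.22670004e-03, -3.85594082e+01, -3.22098184e+01,  7.00168731e-02,
        3.80485633e-02, -1.28786755e-04]), 'tool_pos': array([202.10369152, 537.66231766, 227.61005774]), 'tool_rot': array([-102.33983584,   89.89021561, -122.95196807]), 'force': array([-0.62077105,  0.09029295,  0.40950828]), 'moment': array([-0.02979301,  0.01521026,  0.0256156 ]), 'gripper_width': 1.0056060248971272}
top {'camera_matrix': array([[424.17104367,   0.        , 319.28870607],
       [  0.        , 424.17104367, 199.28489835],
       [  0.        ,   0.        ,   1.        ]]), 'R': array([[-0.02367279, -0.99963851, -0.01274572],
       [-0.99014212,  0.02520464, -0.13777994],
       [ 0.13805139,  0.00935844, -0.99038085]]), 't': array([  26.25886986,  445.04781627, 1201.98439101])}
side {'camera_matrix': array([[419.90453289,   0.        , 315.31538753],
       [  0.        , 419.90453289, 206.74063042],
       [  0.        ,   0.        ,   1.        ]]), 'R': array([[ 0.89475026, -0.44640108, -0.01216789],
       [-0.29751746, -0.57557079, -0.76170968],
       [ 0.33302454,  0.68516009, -0.64780422]]), 't': array([-373.84356187,  201.90842342, 1337.63593857])}
```

Run:
```python
import cv2
im=cv2.imread("pics/top0.png"); cv2.imwrite("pics/top0b.png",cv2.resize(im[50:350,120:520],None,fx=2,fy=2,interpolation=3))
```

```text
(no output)
```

View pics/top0b.png

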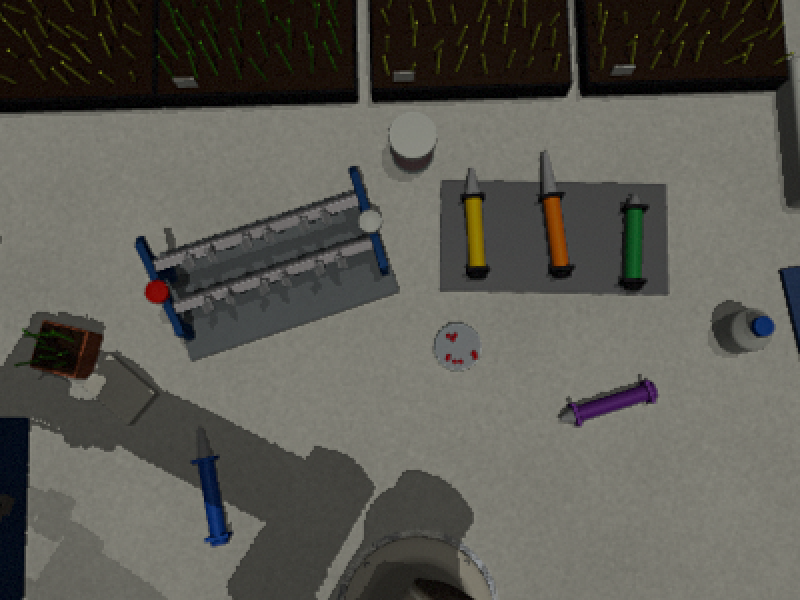

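View pics/side0.png

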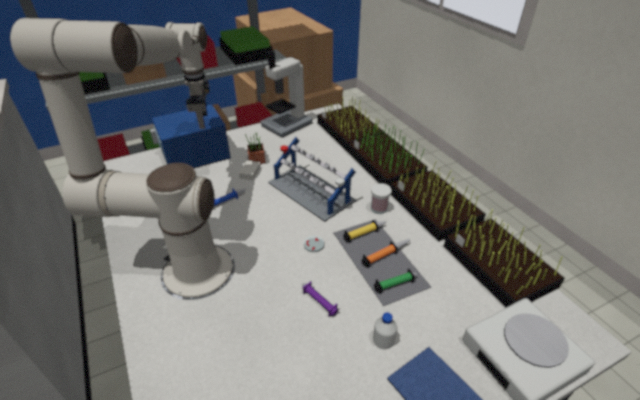

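The top view (crop pixel / 2 + (120, 50) gives full pixels) shows these candidates:
- **Short:** green on the mat (633,240). The purple lookalike is at (610,400).
- **Medium:** yellow on the mat (475,235). The blue lookalike is at (212,500).
- **Long:** orange on the mat (555,235).

The red knob (157,292) is at the +y end and the white knob (370,220) at the -y end, so green goes to plus, yellow to mid and orange to minus.

```bash
cat > h.py <<'E'
import numpy as np, cv2
from bench import *
from scipy.spatial.transform import Rotation as Ro
def bp(c,uv,z):
    K,R,t=[np.array(c[k]) for k in("camera_matrix","R","t")]
    d=R.T@np.linalg.solve(K,[uv[0],uv[1],1.]); o=-R.T@t
    return o+d*(z-o[2])/d[2]
def proj(c,X):
    p=c["camera_matrix"]@(c["R"]@np.array(X,float)+c["t"]); return p[:2]/p[2]
def pose():
    s=observe(); return np.array(s["tool_pos"]),Ro.from_euler("xyz",s["tool_rot"],degrees=True),s
def toolR(x,y):
    x=np.array(x)/np.linalg.norm(x); y=np.array(y)-np.dot(x,y)*x; y/=np.linalg.norm(y)
    return Ro.from_matrix(np.c_[x,y,np.cross(x,y)])
def delta(P,R):
    p,r,s=pose(); print("shift",np.round(np.array(P)-p,1),"rotvec",np.round((R*r.inv()).as_rotvec(),3),"t",round(s["time"],2),"J",np.round(s["joint_positions"],0),"F",np.round(s["force"],1),"w",round(s["gripper_width"]*91.9,1))
def g(X): print(np.round(X,1))
E
python3 - <<'E'
from h import *
c=get_calibration("top"); f=lambda u,v,z:bp(c,(u/2+120,v/2+50),z)
print("mat");[g(f(*a,2)) for a in((441,181),(666,184),(668,294),(441,290))]
for n,a,b,t in(("yel",(474,197),(477,272),(471,168)),("ora",(551,195),(561,271),(545,150)),("gre",(635,202),(632,284),(634,192))):
    A,B=f(*a,30),f(*b,30); print(n);g(A);g(B);g(f(*t,19)); d=A-B; print(np.degrees(np.arctan2(d[1],d[0])),np.linalg.norm(d))
print("base front");A,B=f(191,359,12),f(399,291,12);g(A);g(B);print(np.linalg.norm(A-B),np.degrees(np.arctan2(*(B-A)[:2])))
for z in (140,180,200,220):
    print("knobs",z);A,B=f(157,291,z),f(370,220,z);g(A);g(B);print(np.linalg.norm(A-B))
print(pose()[1].as_matrix().round(3))
E
```

```text
mat
[627.9 -53.    2. ]
[ 614.  -392.3    2. ]
[ 446.3 -384.     2. ]
[460.9 -47.9   2. ]
yel
[594.3 -99.7  30. ]
[ 481.9 -100.    30. ]
[641.9 -97.7  19. ]
0.1715212052809219 112.41244134039609
ora
[ 594.3 -213.3   30. ]
[ 480.2 -222.3   30. ]
[ 666.7 -209.6   19. ]
4.528854119855987 114.41466088600735
gre
[ 580.4 -336.1   30. ]
[ 458.4 -324.2   30. ]
[ 598.4 -338.7   19. ]
-5.5783993910806515 122.52055732568051
base front
[366.5 321.9  12. ]
[459.5  14.6  12. ]
321.00718061078453 163.168116536549
knobs 140
[448.7 335.3 140. ]
[537.7  50.1 140. ]
298.7758389148098
knobs 180
[442.5 323.4 180. ]
[528.3  48.4 180. ]
288.02923794019347
knobs 200
[439.3 317.4 200. ]
[523.6  47.6 200. ]
282.65593745288527
knobs 220
[436.2 311.5 220. ]
[518.8  46.8 220. ]
277.2826369655771
[[-0.001  0.352  0.936]
 [-0.001  0.936 -0.352]
 [-1.    -0.002 -0.   ]]
```

Run:
```python
from h import *
c=get_calibration("wrist"); p,r,s=pose()
C=-c["R"].T@c["t"]; print(c["camera_matrix"]); print("cam in tool",r.inv().apply(C-p),"axis in tool",r.inv().apply(c["R"][2]), "imgx in tool",r.inv().apply(c["R"][0]))
delta([450,190,330],toolR([0,0,-1],[-.29,.957,0]))
```

```text
[[288.42211772   0.         322.03492531]
 [  0.         288.42211772 201.14562401]
 [  0.           0.           1.        ]]
cam in tool [-157.96365006    0.22320535  -85.74713638] axis in tool [ 9.54464651e-01 -3.01468574e-05  2.98324032e-01] imgx in tool [-5.03410192e-05  9.99999964e-01  2.62116260e-04]
shift [ 247.8 -347.7  102.3] rotvec [ 0.002 -0.     0.654] t 0.1 J [ 57.   9.  92.  -0.  79. -12.] F [ 0.7  0.3 -0.9] w 91.9
```

>>> send_rows --rows '[[[30,-45,12,0,0,0.08,91],[60,-85,25,0,0,0.16,91],[85,-120,40,0,0,0.24,91],[110,-155,50,0,0,0.33,91],[140,-195,60,0,0,0.41,91],[165,-230,70,0,0,0.49,91],[190,-265,80,0,0,0.57,91],[215,-300,90,0,0,0.65,91]]]'

```text
time: 0.77
tool_pos: [391.1, 272.9, 307.4]
tool_rot: [-112.6, 89.9, -95.8]
force: [0.1, 0.2, -0.3]
gripper_width: 0.991
```

>>> send_rows --rows '[[[33,-48,12,0,0,0,91],[33,-48,12,0,0,0,91],[33,-48,12,0,0,0,91]]]'

```text
time: 1.02
tool_pos: [426.3, 221.8, 320.0]
tool_rot: [-76.8, 89.8, -60.3]
force: [-0.3, -0.1, 0.1]
gripper_width: 0.993
```

Run:
```python
from h import *
import json
c=get_calibration("wrist"); im=read_camera("wrist"); np.savez("rack.npz",**c)
cv2.imwrite("pics/rack.png",im); cv2.imwrite("pics/rack2.png",cv2.resize(im[:,:],(800,500),interpolation=3))
g(pose()[0]); delta([450,190,330],toolR([0,0,-1],[-.29,.957,0]))
```

```text
[424.9 223.6 319.3]
shift [ 25.1 -33.6  10.7] rotvec [ 0.002 -0.     0.004] t 1.07 J [ 13.  -8.  98.  -0.  89. -93.] F [ 0.7 -0.4  0.3] w 91.3
```

View pics/rack2.png

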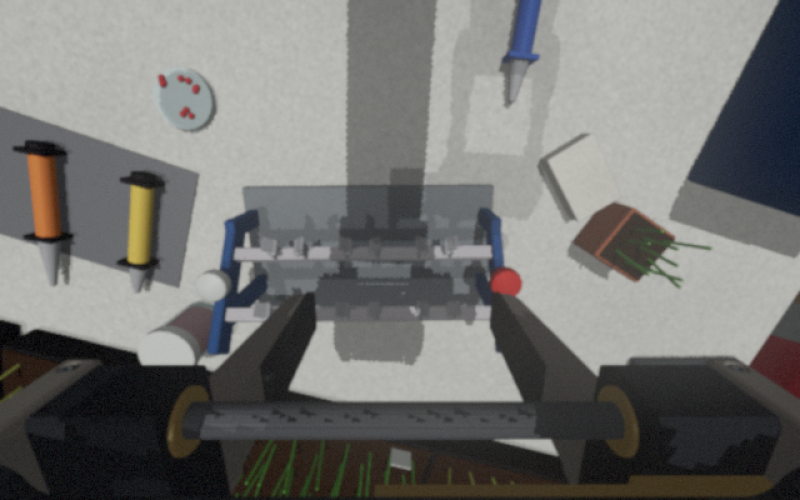

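The wrist picture shows the whole rack: white knob (213,285), red knob (506,283), front rail at v≈254, back rail at v≈314. I'll enlarge it to locate the clips.

Run:
```python
from h import *
im=cv2.imread("pics/rack.png")[140:290,160:420]
im=cv2.convertScaleAbs(im,alpha=1.6,beta=10)
cv2.imwrite("pics/rack3.png",cv2.resize(im,None,fx=3,fy=3,interpolation=3))
```

```text
(no output)
```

View pics/rack3.png

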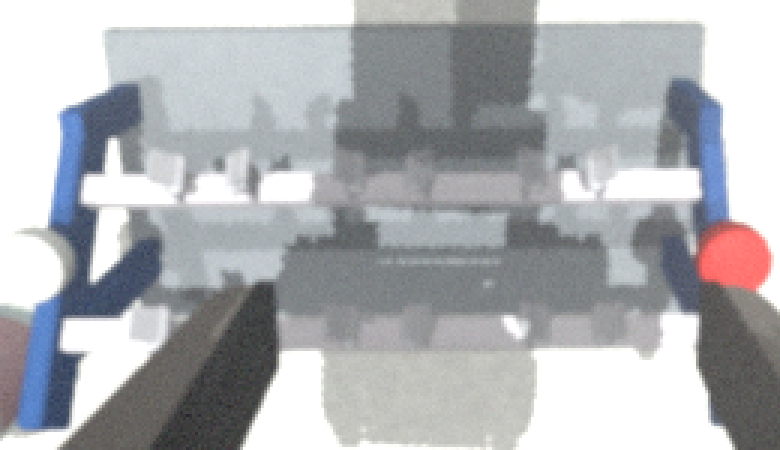

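Run:
```python
from h import *
c=dict(np.load("rack.npz")); f=lambda u,v,z:bp(c,(u/3+160,v/3+140),z)
L=lambda n,a,b,z:(lambda A,B:print(n,A[:2].round(1),B[:2].round(1),"mid",((A+B)/2)[:2].round(1),"len",round(np.linalg.norm(A-B),1),"yaw",round(np.degrees(np.arctan2(-(B-A)[0],(B-A)[1])),2)))(f(*a,z),f(*b,z))
L("base",(106,29),(703,25),12)
L("front",(82,188),(700,184),90.7)
L("back",(62,335),(700,330),129.7)
L("knobs150",(35,267),(735,260),148)
L("knobs140",(35,267),(735,260),140)
# model-fit check: seat at rack origin + dx
from scipy.optimize import least_squares
s35,c35=np.sin(np.radians(35)),np.cos(np.radians(35))
obs=[((106,29),('b',-85,162,12)),((703,25),('b',-85,-162,12))]
def F(p):
    x0,y0,yaw,dx=p; r=Ro.from_euler('z',yaw).as_matrix(); out=[]
    def add(uv,X):
        out.extend((proj(c,r@np.array(X)+[x0,y0,0])-(np.array(uv)/3+[160,140])))
    add((106,29),(-85,-162,12)); add((703,25),(-85,162,12))
    for xf,pts in((-34,((82,188),(700,184))),(34,((62,335),))):
        for uv,sy in zip(pts,(-150,150)): add(uv,(dx+xf*c35+12*s35,sy*.985,120+xf*s35-12*c35))
    for u,v,y in((201,168,-80),(380,171,0),(565,168,80)):
        zf=8; add((u,v),(dx-34*c35-zf*s35,y,120-34*s35+zf*c35))
    return np.array(out)
R=least_squares(F,[494,193,.29,0]); print(R.x,np.degrees(R.x[2])); print(R.fun.reshape(-1,2).round(1))
```

```text
base [459.4  19.2] [366.4 324.4] mid [412.9 171.8] len 319.1 yaw 16.95
front [517.1  50.5] [432.2 328.2] mid [474.6 189.3] len 290.4 yaw 16.99
back [571.1  67.3] [487.1 339.3] mid [529.1 203.3] len 284.7 yaw 17.14
knobs150 [531.2  59. ] [445.7 334.4] mid [488.4 196.7] len 288.4 yaw 17.24
knobs140 [535.7  55.6] [448.2 337.7] mid [491.9 196.6] len 295.4 yaw 17.24
[ 4.94814102e+02  1.95593492e+02  2.99311624e-01 -8.60425516e-01] 17.149292842726414
[[-2.4  0.6]
 [ 0.6 -0.2]
 [-1.8 -0.2]
 [ 1.9 -0.8]
 [-2.1 -0.8]
 [ 1.9  1.6]
 [ 1.8  0. ]
 [-0.3  0.5]]
```

>>> send_rows --rows '[[[5,-40,0,0,0,-0.05,91],[10,-81,0,0,0,-0.1,91],[15,-122,-5,0,0,-0.15,91],[20,-163,-10,0,0,-0.2,91],[25,-204,-15,0,0,-0.25,91],[30,-245,-20,0,0,-0.297,91],[35,-285,-30,0,0,-0.297,91],[40,-325,-40,0,0,-0.297,91]]]'

```text
time: 1.73
tool_pos: [464.8, -101.8, 278.8]
tool_rot: [-109.5, 90.0, -109.8]
force: [0.3, 0.3, 0.3]
gripper_width: 0.99
```

>>> send_rows --rows '[[[5,-40,-20,0,0,0,91],[5,-80,-40,0,0,0,91],[5,-115,-60,0,0,0,91],[5,-115,-80,0,0,0,91],[5,-115,-80,0,0,0,91]]]'

```text
time: 2.15
tool_pos: [467.4, -215.3, 193.2]
tool_rot: [145.0, 89.4, 144.6]
force: [0.2, 0.9, -1.0]
gripper_width: 0.991
```

Run:
```python
from h import *
c=get_calibration("wrist"); im=read_camera("wrist"); np.savez("mat.npz",**c)
cv2.imwrite("pics/mat.png",im)
for P in((520,-330,19),(538,-99,19),(538,-219,19)): print(proj(c,P))
cv2.imwrite("pics/mat2.png",cv2.convertScaleAbs(cv2.resize(im[60:360,120:520],None,fx=2,fy=2,interpolation=3),alpha=1.4))
g(pose()[0]); delta([520,-330,100],toolR([0,0,-1],[.097,1,0]))
```

```text
[228.67902613 229.57419758]
[413.39229584 241.25111029]
[318.28083071 242.07720469]
[ 468.4 -214.7  195.7]
shift [  51.6 -115.3  -95.7] rotvec [-0.005 -0.005 -0.092] t 2.2 J [ -38.    2.  103.   -0.   75. -128.] F [-0.1  0.4  0.1] w 91.0
```

View pics/mat2.png

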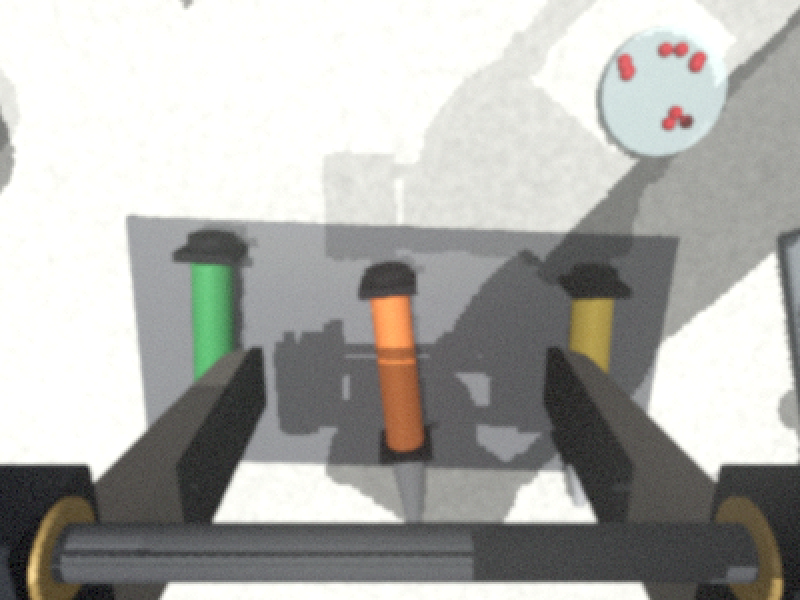

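Run:
```python
from h import *
c=dict(np.load("mat.npz")); f=lambda u,v,z:bp(c,(u/2+120,v/2+60),z)
for n,a,b in(("gre",(212,263),(214,365)),("ora",(390,295),(404,428)),("yel",(592,297),(590,365))):
    A=f(*a,36);B=f(*b,31); A31=f(a[0],a[1],31)
    d=B-A31; yaw=np.arctan2(d[1],d[0]); O=A[:2]+52*np.array([np.cos(yaw),np.sin(yaw)])
    print(n,"near",A.round(1),"yaw",np.degrees(yaw).round(1),"O",O.round(1),"B",B.round(1))
```

```text
gre near [ 466.6 -322.5   36. ] yaw -4.8 O [ 518.4 -326.9] B [ 531.9 -329.6   31. ]
ora near [ 486.5 -222.1   36. ] yaw 4.9 O [ 538.4 -217.7] B [ 576.4 -214.6   31. ]
yel near [ 488.8 -105.4   36. ] yaw 3.4 O [ 540.7 -102.3] B [ 534.1 -101.1   31. ]
```

>>> send_rows --rows '[[[20,-35,0,0,0,-0.04,80],[40,-70,-10,0,0,-0.083,80],[50,-105,-30,0,0,-0.083,70],[50,-114,-65,0,0,-0.083,70],[50,-114,-95,0,0,-0.083,60],[50,-114,-120,0,0,-0.083,60],[50,-114,-130,0,0,-0.083,60],[50,-114,-130,0,0,-0.083,60]]]' --grip_force 50

```text
time: 2.87
tool_pos: [518.1, -325.8, 64.1]
tool_rot: [140.8, 89.3, 135.9]
force: [0.2, 0.6, 0.3]
gripper_width: 0.652
```

Run:
```python
from h import *
c=get_calibration("wrist"); im=read_camera("wrist"); cv2.imwrite("pics/g.png",im)
cv2.imwrite("pics/g2.png",cv2.convertScaleAbs(cv2.resize(im[100:,160:480],None,fx=2,fy=2,interpolation=3),alpha=1.4))
g(pose()[0]); delta([518.5,-328.5,18],toolR([0,0,-1],[.087,.996,0]))
print(proj(c,(518.5-52,-324,36)),proj(c,(570.5,-333,31)))
```

```text
[ 519.1 -327.1   66.3]
shift [ -0.6  -1.4 -48.3] rotvec [-0.005 -0.006 -0.001] t 2.92 J [ -43.   25.   92.    0.   64. -129.] F [0.3 0.2 0.1] w 60.1
[316.92027516 166.15064577] [317.66581373 298.80715852]
```

View pics/g2.png

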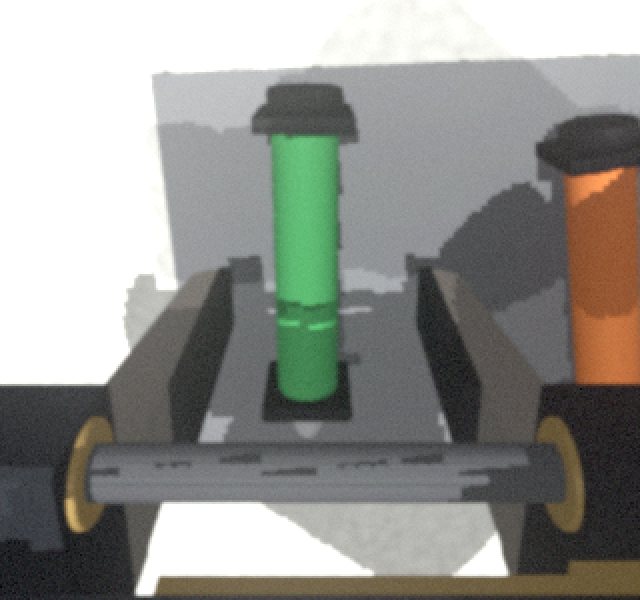

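The picture shows the green dibber between the open fingers: barrel ends at (305,134) and (308,398) in the crop, about 3 mm right of my estimate (towards -y). I'll correct for that, go down and grip.

>>> send_rows --rows '[[[-0.5,-4,-15,0,0,0,60],[-0.5,-4,-35,0,0,0,60],[-0.5,-4,-47.5,0,0,0,60],[-0.5,-4,-47.5,0,0,0,60],[-0.5,-4,-47.5,0,0,0,20],[-0.5,-4,-47.5,0,0,0,10],[-0.5,-4,-47.5,0,0,0,10],[-0.5,-4,-47.5,0,0,0,10]]]' --grip_force 50

```text
time: 3.58
tool_pos: [519.1, -331.6, 19.8]
tool_rot: [140.9, 89.6, 136.0]
force: [-0.1, -0.1, 0.8]
gripper_width: 0.383
```

>>> send_rows --rows '[[[0,0,0,0,0,0,10],[0,0,0,0,0,0,10],[0,0,0,0,0,0,10]]]'

```text
time: 3.83
tool_pos: [519.4, -331.9, 20.5]
tool_rot: [141.2, 89.7, 136.3]
force: [-0.5, -0.7, 3.1]
gripper_width: 0.253
```

```bash
cat >> h.py <<'E'
YAW=np.radians(17.0); SEAT=np.array([494.8,195,120.]); A=np.radians(35)
FX=np.array([np.cos(A)*np.cos(YAW),np.cos(A)*np.sin(YAW),np.sin(A)])
FY=np.array([-np.sin(YAW),np.cos(YAW),0]); FZ=np.cross(FX,FY)
RP=toolR(-FZ,FY)
def place(x,y,z,ahead=1.0): return SEAT+FX*x+FY*y+FZ*(z+ahead)
def where():
    p,r,s=pose(); d=p-SEAT; print("face",np.round([d@FX,d@FY,d@FZ],1),"FZforce",round(s["force"]@FZ,1))
E
python3 - <<'E'
from h import *
g(FZ);g(FX); delta(place(0,80,110),RP)
E
```

```text
[-0.5 -0.2  0.8]
[0.8 0.2 0.6]
shift [-108.9  584.8  190.4] rotvec [ 0.062 -0.615  0.37 ] t 3.83 J [ -44.   29.   92.   -0.   59. -129.] F [-0.5 -0.7  3.1] w 23.2
```

>>> send_rows --rows '[[[0,0,30,0,0,0,10],[0,0,70,0,0,0,10],[-5,20,105,0,0,0,10],[-10,45,135,0,0,0,10],[-15,75,160,0.006,-0.06,0.037,10],[-20,110,180,0.012,-0.12,0.074,10],[-30,145,190,0.018,-0.18,0.11,10],[-40,185,200,0.025,-0.245,0.148,10]]]'

```text
time: 4.5
tool_pos: [479.7, -146.7, 221.7]
tool_rot: [6.9, 75.9, 10.6]
force: [1.5, 0.9, -0.4]
gripper_width: 0.248
```

Run:
```python
from h import *
delta(place(0,80,110),RP)
```

```text
shift [-69.1 399.6 -10.7] rotvec [ 0.038 -0.366  0.22 ] t 4.5 J [ -38.  -12.  114.   11.   69. -134.] F [ 1.5  0.9 -0.4] w 22.8
```

>>> send_rows --rows '[[[-7,39,20,0.005,-0.05,0.03,10],[-14,79,30,0.01,-0.1,0.06,10],[-21,119,40,0.015,-0.15,0.09,10],[-28,159,40,0.02,-0.2,0.12,10],[-35,199,40,0.026,-0.25,0.15,10],[-42,239,40,0.031,-0.3,0.18,10],[-49,279,40,0.036,-0.34,0.2,10],[-56,319,40,0.038,-0.366,0.22,10]]]'

```text
time: 5.17
tool_pos: [422.4, 173.6, 261.3]
tool_rot: [0.0, 54.8, 17.0]
force: [1.3, -0.0, -1.8]
gripper_width: 0.245
```

Run:
```python
from h import *
delta(place(0,80,80),RP); where()
```

```text
shift [  4.6  84.3 -75. ] rotvec [-0.001  0.003  0.001] t 5.17 J [   0.  -43.  135.   12.   54. -110.] F [ 1.3 -0.  -1.8] w 22.5
face [ 19.2   0.7 159.1] FZforce -2.2
```

>>> send_rows --rows '[[[1,30,0,0,0,0,10],[2,65,-10,0,0,0,10],[4,84,-40,0,0,0,10],[4.6,84.3,-65,0,0,0,10],[4.6,84.3,-75,0,0,0,10],[4.6,84.3,-75,0,0,0,10]]]'

```text
time: 5.67
tool_pos: [423.9, 257.7, 181.4]
tool_rot: [0.0, 55.3, 17.1]
force: [-0.3, -0.3, -1.8]
gripper_width: 0.248
```

Run:
```python
from h import *
c=get_calibration("wrist"); im=read_camera("wrist"); cv2.imwrite("pics/p1.png",im); np.savez("p1.npz",**c)
T=read_camera("top")[100:260,170:330]
w=cv2.convertScaleAbs(cv2.resize(im[60:360,120:520],(800,600),interpolation=3),alpha=1.5)
cv2.imwrite("pics/p1b.png",w)
delta(place(0,80,40),RP); where()
for X in((-34,0,8),(-34,80,8),(-34,-80,8),(34,80,8),(34,0,8)): print(X,((proj(c,place(*X,ahead=0))-[120,60])*2).round(0))
```

```text
shift [ 22.2   6.8 -32.6] rotvec [-0.001  0.002  0.001] t 5.77 J [ 17. -27. 134.  -0.  37. -89.] F [-0.9  0.5 -1.7] w 22.6
face [-0.3 80.  81. ] FZforce -1.0
(-34, 0, 8) [204. 246.]
(-34, 80, 8) [400. 246.]
(-34, -80, 8) [  8. 246.]
(34, 80, 8) [401. 396.]
(34, 0, 8) [220. 396.]
```

View pics/p1b.png

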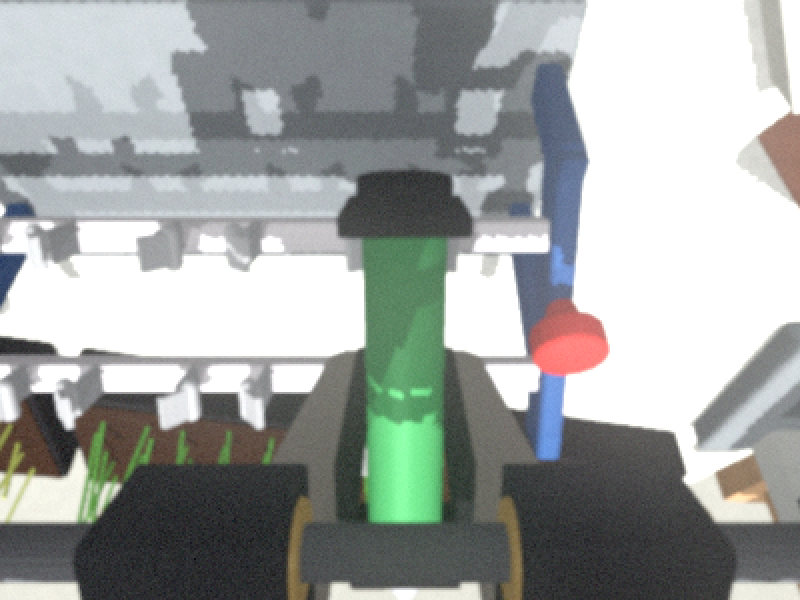

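Mid-clip jaws appear at (160,248)/(243,245) and (180,400)/(257,395). Their centres (201, 218) match the predicted (204, 220) within about 1.5 mm, so I'm pressing in.

>>> send_rows --rows '[[[11,3.4,-16.4,0,0,0,10],[22,6.7,-33,0,0,0,10],[31,9.6,-46,0,0,0,10],[31,9.6,-46,0,0,0,10]]]' --grip_force 60

```text
time: 6.1
tool_pos: [458.4, 266.8, 139.4]
tool_rot: [0.0, 55.0, 16.9]
force: [-1.6, -0.6, -1.1]
gripper_width: 0.247
```

>>> send_rows --rows '[[[2.7,0.8,-4,0,0,0,10],[5.5,1.7,-8.2,0,0,0,10],[8.2,2.5,-12.3,0,0,0,10],[10,3,-15,0,0,0,10],[11.5,3.5,-17.2,0,0,0,10],[12.5,3.8,-18.6,0,0,0,10],[12.5,3.8,-18.6,0,0,0,10],[12.5,3.8,-18.6,0,0,0,10]]]'

```text
time: 6.77
tool_pos: [472.9, 271.2, 123.5]
tool_rot: [0.0, 54.6, 16.9]
force: [2.5, 1.4, 4.0]
gripper_width: 0.246
```

Run:
```python
from h import *
delta(place(0,80,0),RP); where(); observe(); where()
```

```text
shift [-2.1  0.1 -2.7] rotvec [-0.002  0.006  0.003] t 6.77 J [ 17. -11. 131.  -0.  24. -89.] F [2.5 1.4 4. ] w 22.6
face [ 3.1 79.3  2.1] FZforce 1.7
face [ 3.1 79.3  2.1] FZforce 1.7
```

>>> send_rows --rows '[[[0.2,0.1,-2.5,0,0,0,10],[0.5,0.3,-4.5,0,0,0,10],[0.5,0.3,-4.5,0,0,0,10],[0.5,0.3,-4.5,0,0,0,10]]]'

```text
time: 7.1
tool_pos: [473.8, 271.7, 122.8]
tool_rot: [-0.1, 54.5, 16.8]
force: [-42.3, -19.4, 48.9]
gripper_width: 0.243
```

Run:
```python
from h import *
delta(place(0,80,0),RP); where();
```

```text
shift [-3.  -0.3 -2. ] rotvec [-0.001  0.008  0.001] t 7.1 J [ 17. -10. 131.  -1.  24. -89.] F [-42.3 -19.4  48.9] w 22.4
face [ 3.6 79.5  1. ] FZforce 66.5
```

It is hard on the rails at z≈1 with 66 N, so it's seated. I'll relax, release and back off.

>>> send_rows --rows '[[[-1,-0.3,2,0,0,0,10],[-1.2,-0.4,2.2,0,0,0,50],[-1.2,-0.4,2.2,0,0,0,50],[-1.2,-0.4,2.2,0,0,0,50],[-10,-3,15,0,0,0,50],[-28,-8.4,41,0,0,0,50],[-50,-15,74,0,0,0,60],[-72,-22,107,0,0,0,60]]]'

```text
time: 7.77
tool_pos: [400.2, 249.1, 229.4]
tool_rot: [-0.1, 54.7, 16.8]
force: [1.5, 1.0, 0.6]
gripper_width: 0.645
```

Run:
```python
from h import *
im=read_camera("wrist");c=get_calibration("wrist")
cv2.imwrite("pics/p2.png",im)
cv2.imwrite("pics/p2b.png",cv2.convertScaleAbs(cv2.resize(im[60:360,240:440],None,fx=2.7,fy=2,interpolation=3)[:, :],alpha=1.5))
where(); delta([538,-218,140],toolR([0,0,-1],[-.082,.9966,0]))
for X in((-52,80,17),(52,80,12),(0,80,12),(-58,80,17)): print(X,proj(c,place(*X,ahead=0)).round(0))
```

```text
face [  9.8  80.  141.5] FZforce 3.8
shift [ 136.5 -468.1 -101.5] rotvec [-0.119  0.625 -0.208] t 7.82 J [ 17. -37. 135.  -0.  46. -89.] F [ 0.9 -1.5  5. ] w 59.8
(-52, 80, 17) [321. 132.]
(52, 80, 12) [321. 230.]
(0, 80, 12) [321. 184.]
(-58, 80, 17) [321. 126.]
```

View pics/p2b.png

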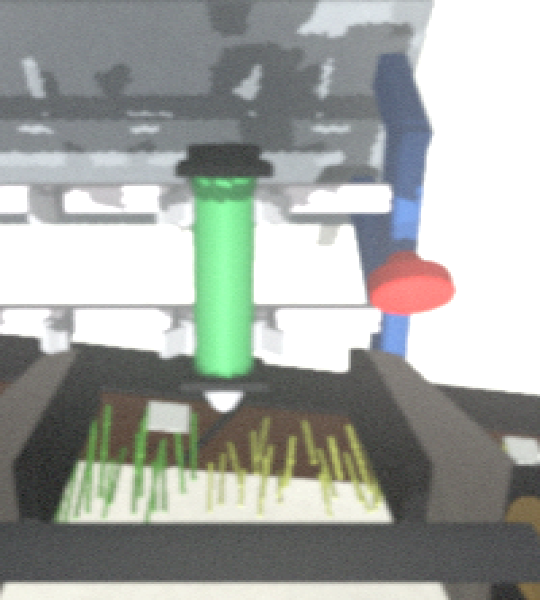

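The green barrel lies in both clips by the red knob, with jaws visible on both sides at (175,205)/(270,200) and (178,335)/(265,335). I'll check its offset along the slope relative to the rails.

Run:
```python
from h import *
c=get_calibration("wrist")
for X in((-52,80,17),(52,80,12),(-34,80,-12),(34,80,-12)): print(X,((proj(c,place(*X,ahead=0))[1]-60)*2).round(0))
```

```text
(-52, 80, 17) 145.0
(52, 80, 12) 341.0
(-34, 80, -12) 174.0
(34, 80, -12) 294.0
```

The barrel sits about 3.5 mm too far up the slope, and the tool reading agrees. It's a cheap fix: re-grip and slide it down.

Run:
```python
from h import *
delta(place(3.6,80,20),RP);delta(place(3.6,80,1),RP);delta(place(-.4,80,1),RP)
```

```text
shift [  61.2   18.7 -102.3] rotvec [-0.006  0.024 -0.   ] t 7.82 J [ 17. -37. 135.  -0.  46. -89.] F [ 0.9 -1.5  5. ] w 59.8
shift [  71.7   21.9 -117.8] rotvec [-0.006  0.024 -0.   ] t 7.82 J [ 17. -37. 135.  -0.  46. -89.] F [ 0.9 -1.5  5. ] w 59.8
shift [  68.5   20.9 -120.1] rotvec [-0.006  0.024 -0.   ] t 7.82 J [ 17. -37. 135.  -0.  46. -89.] F [ 0.9 -1.5  5. ] w 59.8
```

>>> send_rows --rows '[[[15,5,-28,-0.003,0.012,0,50],[33,10,-58,-0.006,0.024,0,50],[50,15,-85,-0.006,0.024,0,50],[64,19.5,-106,-0.006,0.024,0,50],[71.7,21.9,-117.8,-0.006,0.024,0,50],[71.7,21.9,-117.8,-0.006,0.024,0,40],[71.7,21.9,-117.8,-0.006,0.024,0,10],[71.7,21.9,-117.8,-0.006,0.024,0,10]]]'

```text
time: 8.48
tool_pos: [473.3, 272.1, 124.5]
tool_rot: [-0.0, 55.0, 17.0]
force: [-0.5, -0.7, -0.5]
gripper_width: 0.347
```

>>> send_rows --rows '[[[0,0,0,0,0,0,10],[0,0,0,0,0,0,10],[0,0,0,0,0,0,10]]]'

```text
time: 8.73
tool_pos: [473.7, 272.2, 125.9]
tool_rot: [-0.0, 54.8, 17.0]
force: [-1.7, -2.1, 3.4]
gripper_width: 0.248
```

Run:
```python
from h import *
where();delta(place(-.4,80,1),RP)
```

```text
face [ 5.4 80.   3.5] FZforce 4.0
shift [-3.7 -1.1 -4.5] rotvec [-0.     0.003 -0.001] t 8.73 J [ 17. -11. 130.  -0.  25. -89.] F [-1.7 -2.1  3.4] w 22.7
```

>>> send_rows --rows '[[[-1.4,-0.4,-1,0,0,0,10],[-2.8,-0.8,-2,0,0,0,10],[-3,-0.9,-2.2,0,0,0,10],[-3,-0.9,-2.2,0,0,0,10]]]'

```text
time: 9.07
tool_pos: [473.2, 271.7, 126.2]
tool_rot: [-0.0, 54.4, 17.0]
force: [14.3, 5.0, -7.5]
gripper_width: 0.245
```

Run:
```python
from h import *
where();delta(place(-.4,80,1),RP)
```

```text
face [ 5.  79.7  4. ] FZforce -14.8
shift [-3.2 -0.7 -4.8] rotvec [-0.003  0.01  -0.   ] t 9.07 J [ 17. -11. 131.  -0.  25. -89.] F [14.3  5.  -7.5] w 22.5
```

>>> send_rows --rows '[[[-1.5,-0.5,-4.8,0,0,0,10],[-3,-1,-7,0,0,0,10],[-3,-1,-7,0,0,0,10],[-3,-1,-7,0,0,0,10]]]'

```text
time: 9.4
tool_pos: [474.1, 271.9, 123.9]
tool_rot: [-0.0, 53.8, 17.0]
force: [6.6, 2.2, 4.7]
gripper_width: 0.246
```

Run:
```python
from h import *
where();delta(place(-.4,80,1),RP)
```

```text
face [ 4.4 79.6  1.7] FZforce -0.1
shift [-4.1 -0.8 -2.5] rotvec [-0.006  0.021  0.   ] t 9.4 J [ 17. -11. 131.  -0.  23. -89.] F [6.6 2.2 4.7] w 22.6
```

>>> send_rows --rows '[[[-3,-1,-2,-0.006,0.021,0,10],[-5.5,-1.7,-4,-0.006,0.03,0,10],[-5.5,-1.7,-4,-0.006,0.03,0,10],[-5.5,-1.7,-4,-0.006,0.03,0,10],[-5.5,-1.7,-4,-0.006,0.03,0,10],[-5.5,-1.7,-4,-0.006,0.03,0,10]]]'

```text
time: 9.9
tool_pos: [471.5, 271.0, 123.2]
tool_rot: [0.3, 55.0, 17.2]
force: [8.9, 2.5, -0.5]
gripper_width: 0.247
```

Run:
```python
from h import *
where();delta(place(-.4,80,1),RP)
```

```text
face [ 1.8 79.5  2.6] FZforce -5.7
shift [-1.5  0.  -1.8] rotvec [-0.003 -0.001  0.   ] t 9.9 J [ 17. -11. 131.   0.  25. -90.] F [ 8.9  2.5 -0.5] w 22.7
```

>>> send_rows --rows '[[[1,0.3,-2,0,0,0,10],[1.5,0.5,-3,0,0,0,10],[1.5,0.5,-3,0,0,0,10],[0,0,0,0,0,0,50],[0,0,0,0,0,0,50],[0,0,0,0,0,0,50],[-12,-4,18,0,0,0,50],[-33,-10,49,0,0,0,60]]]'

```text
time: 10.57
tool_pos: [436.3, 260.0, 167.9]
tool_rot: [0.3, 55.6, 17.2]
force: [0.2, 0.1, 0.9]
gripper_width: 0.584
```

Run:
```python
from h import *
where(); delta([538,-218,150],toolR([0,0,-1],[-.082,.9966,0]))
```

```text
face [-2.7 79.3 60.4] FZforce 0.6
shift [ 101.7 -478.   -17.9] rotvec [-0.116  0.591 -0.206] t 10.57 J [ 17. -22. 134.   0.  34. -90.] F [0.2 0.1 0.9] w 53.7
```

>>> send_rows --rows '[[[-20,-6,33,0,0,0,60],[-30,-20,65,0,0,0,70],[-20,-55,85,-0.01,0.06,-0.02,80],[-5,-92,95,-0.022,0.12,-0.04,80],[10,-130,95,-0.035,0.18,-0.06,80],[25,-168,95,-0.045,0.24,-0.08,80],[40,-206,95,-0.06,0.3,-0.1,80],[55,-244,95,-0.07,0.36,-0.12,80]]]'

```text
time: 11.23
tool_pos: [491.7, 13.7, 262.8]
tool_rot: [4.6, 76.6, 14.1]
force: [0.7, 1.6, 0.7]
gripper_width: 0.864
```

>>> send_rows --rows '[[[8,-39,0,-0.01,0.05,-0.02,80],[16,-78,-8,-0.02,0.1,-0.04,80],[24,-117,-20,-0.03,0.15,-0.06,80],[32,-156,-35,-0.04,0.19,-0.075,75],[40,-195,-55,-0.046,0.23,-0.086,70],[46,-230,-80,-0.046,0.231,-0.086,65],[46,-234,-100,-0.046,0.231,-0.086,60],[46,-234,-110,-0.046,0.231,-0.086,60]]]'

```text
time: 11.9
tool_pos: [536.0, -221.6, 148.3]
tool_rot: [145.3, 89.5, 149.7]
force: [0.0, 0.1, -0.1]
gripper_width: 0.651
```

Run:
```python
from h import *
delta([538,-218,66],toolR([0,0,-1],[-.082,.9966,0]))
```

```text
shift [  2.    3.6 -82.3] rotvec [-0.004 -0.008  0.006] t 11.9 J [ -34.   14.   95.   -0.   71. -129.] F [ 0.   0.1 -0.1] w 59.8
```

>>> send_rows --rows '[[[1,2,-30,0,-0.004,0.003,60],[2,3.6,-65,-0.004,-0.008,0.006,60],[2,3.6,-82,-0.004,-0.008,0.006,60],[2,3.6,-82,-0.004,-0.008,0.006,60],[2,3.6,-82,-0.004,-0.008,0.006,60]]]'

```text
time: 12.32
tool_pos: [537.5, -216.7, 65.9]
tool_rot: [120.6, 89.9, 125.4]
force: [-0.0, -0.8, 0.7]
gripper_width: 0.656
```

```bash
cat >> h.py <<'E'
def barrel(c,im,h0,h1,O,yaw):
    hsv=cv2.cvtColor(im,cv2.COLOR_BGR2HSV); m=((hsv[...,0]>=h0)&(hsv[...,0]<=h1)&(hsv[...,1]>110)&(hsv[...,2]>40)).astype(np.uint8)
    n,l,st,ce=cv2.connectedComponentsWithStats(m); k=1+np.argmax(st[1:,4]); m=l==k
    d=np.array([np.cos(yaw),np.sin(yaw),0]); O=np.array([O[0],O[1],0.])
    v=np.where(m.sum(1)>8)[0]
    for r in (v[0]+2,v[0]+30,v[0]+60,v[-1]-3): print("row",r,"cen",np.where(m[r])[0].mean().round(1))
    print("rows",v[0],v[-1],"pred near",proj(c,O-52*d+[0,0,36]).round(1),"far",proj(c,O+52*d+[0,0,31]).round(1),"mid z31",proj(c,O+[0,0,31]).round(1))
E
python3 - <<'E'
from h import *
c=get_calibration("wrist"); im=read_camera("wrist"); cv2.imwrite("pics/o.png",im)
delta([538,-218,18.5],toolR([0,0,-1],[-.082,.9966,0]))
barrel(c,im,4,18,(538,-218),np.radians(4.7))
E
```

```text
shift [ -0.7  -0.3 -49.1] rotvec [ 0.     0.002 -0.001] t 12.37 J [ -34.   20.   98.    0.   62. -129.] F [-0.4 -0.3  1.1] w 60.0
row 169 cen 317.0
row 197 cen 317.5
row 227 cen 318.0
row 296 cen 318.0
rows 167 299 pred near [319.  165.2] far [319.4 296.2] mid z31 [319.2 234.9]
```

>>> send_rows --rows '[[[0.3,-1.3,-15,0,0,0,60],[0.3,-1.3,-35,0,0,0,60],[0.3,-1.3,-48,0,0,0,60],[0.3,-1.3,-48,0,0,0,60],[0.3,-1.3,-48,0,0,0,20],[0.3,-1.3,-48,0,0,0,10],[0.3,-1.3,-48,0,0,0,10],[0.3,-1.3,-48,0,0,0,10]]]'

```text
time: 13.03
tool_pos: [539.8, -219.5, 20.8]
tool_rot: [-27.2, 89.8, -22.5]
force: [-0.6, 0.2, -0.8]
gripper_width: 0.382
```

>>> send_rows --rows '[[[0,0,0,0,0,0,10],[0,0,0,0,0,0,10],[0,0,0,0,0,0,10],[0,0,15,0,0,0,10],[0,0,50,0,0,0,10],[0,0,90,0,0,0,10],[-3,15,125,0,0,0,10],[-8,40,155,0,0,0,10]]]'

```text
time: 13.7
tool_pos: [532.2, -181.1, 178.4]
tool_rot: [-36.5, 89.6, -31.9]
force: [1.1, -0.7, -1.7]
gripper_width: 0.246
```

Run:
```python
from h import *
delta(place(0,-80,110),RP)
```

```text
shift [-74.9 281.   32.5] rotvec [ 0.118 -0.595  0.211] t 13.7 J [ -31.    9.   97.   -0.   73. -126.] F [ 1.1 -0.7 -1.7] w 22.6
```

>>> send_rows --rows '[[[-8,30,20,0.012,-0.06,0.02,10],[-16,65,40,0.03,-0.14,0.05,10],[-25,103,55,0.045,-0.22,0.08,10],[-35,142,60,0.06,-0.3,0.11,10],[-45,181,60,0.078,-0.38,0.14,10],[-55,220,55,0.095,-0.47,0.17,10],[-65,255,45,0.11,-0.55,0.2,10],[-75,281,32,0.118,-0.595,0.211,10]]]'

```text
time: 14.37
tool_pos: [455.6, 101.8, 209.3]
tool_rot: [0.1, 54.8, 17.2]
force: [0.1, 0.2, -1.9]
gripper_width: 0.248
```

Run:
```python
from h import *
where();delta(place(-1,-80,40),RP)
```

```text
face [ -1.8 -77.7 110.3] FZforce -1.6
shift [ 39.3   9.6 -56.3] rotvec [-0.001  0.003 -0.002] t 14.37 J [ -15.  -38.  138.   23.   51. -132.] F [ 0.1  0.2 -1.9] w 22.8
```

>>> send_rows --rows '[[[13,3,-19,0,0,0,10],[27,6.5,-38,0,0,0,10],[38,9.3,-57,0,0.003,0,10],[38,9.3,-57,0,0.003,0,10],[38,9.3,-57,0,0.003,0,10]]]'

```text
time: 14.78
tool_pos: [492.2, 111.6, 150.3]
tool_rot: [0.4, 55.2, 17.5]
force: [-0.0, 0.0, -1.6]
gripper_width: 0.247
```

Run:
```python
from h import *
where();delta(place(-1,-80,22),RP); delta(place(-1,-80,0),RP)
c=get_calibration("wrist"); im=read_camera("wrist"); cv2.imwrite("pics/q1.png",im)
cv2.imwrite("pics/q1b.png",cv2.convertScaleAbs(cv2.resize(im[60:360,120:520],(800,600),interpolation=3),alpha=1.5))
for X in((-34,0,8),(-34,-80,8),(34,-80,8),(34,0,8),(-34,-80,-12),(34,-80,-12)): print(X,((proj(c,place(*X,ahead=0))-[120,60])*2).round(0))
```

```text
face [ -4.6 -79.   40.3] FZforce -1.3
shift [ 12.6   2.8 -12.1] rotvec [-0.002 -0.005 -0.003] t 14.78 J [ -11.  -23.  136.   26.   38. -135.] F [-0.   0.  -1.6] w 22.7
shift [ 24.7   6.5 -30.1] rotvec [-0.002 -0.005 -0.003] t 14.78 J [ -11.  -23.  136.   26.   38. -135.] F [-0.   0.  -1.6] w 22.7
(-34, 0, 8) [631. 269.]
(-34, -80, 8) [398. 270.]
(34, -80, 8) [399. 443.]
(34, 0, 8) [610. 442.]
(-34, -80, -12) [399. 255.]
(34, -80, -12) [399. 415.]
```

View pics/q1b.png

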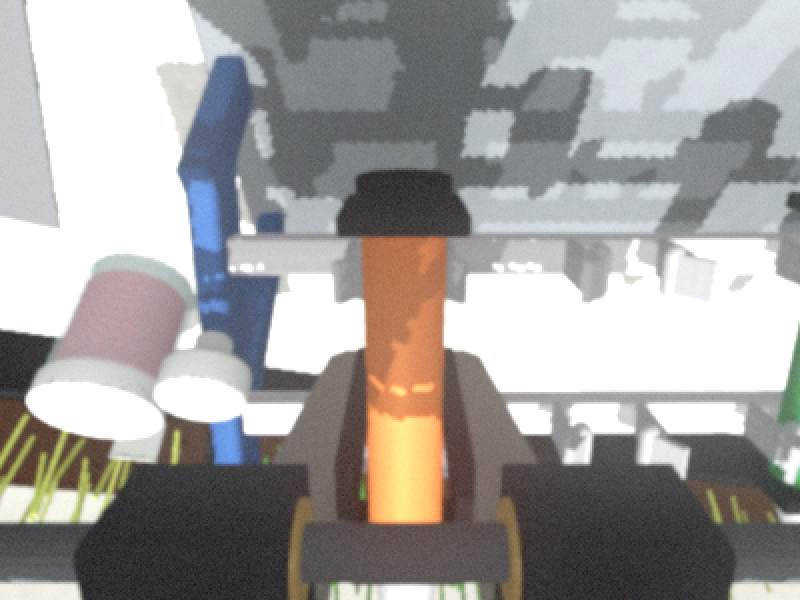

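The minus-place jaws at (350,270) and (457,270) centre on the barrel at u=404, and the front rail v=255 matches the prediction. Pressing.

>>> send_rows --rows '[[[6,1.4,-6,0,0,0,10],[12.6,2.8,-12.1,0,0,0,10],[15.5,3.7,-17,0,0,0,10],[18.5,4.6,-21.5,0,0,0,10],[21.5,5.5,-26,0,0,0,10],[23.5,6.1,-29,0,0,0,10],[24.7,6.5,-31,0,0,0,10],[24.7,6.5,-31,0,0,0,10]]]'

```text
time: 15.5
tool_pos: [518.9, 117.7, 123.5]
tool_rot: [0.1, 54.9, 17.3]
force: [-10.9, -0.5, 11.1]
gripper_width: 0.247
```

Run:
```python
from h import *
where();delta(place(-1,-80,0),RP)
```

```text
face [  2.3 -81.    2.6] FZforce 15.1
shift [-2.   0.4 -3.3] rotvec [-0.002  0.001 -0.003] t 15.5 J [  -9.  -14.  133.   29.   32. -137.] F [-10.9  -0.5  11.1] w 22.7
```

>>> send_rows --rows '[[[0,0.2,-2.5,0,0,0,10],[0,0.3,-4.7,0,0,0,10],[0,0.3,-4.7,0,0,0,10],[0,0.3,-4.7,0,0,0,10]]]'

```text
time: 15.83
tool_pos: [519.6, 118.1, 123.1]
tool_rot: [-0.1, 54.7, 17.4]
force: [-51.2, -12.0, 48.6]
gripper_width: 0.251
```

Run:
```python
from h import *
where();delta(place(-1,-80,0),RP)
```

```text
face [  2.8 -80.8   1.8] FZforce 69.9
shift [-2.8  0.  -2.8] rotvec [-0.     0.005 -0.008] t 15.83 J [  -9.  -14.  134.   30.   32. -138.] F [-51.2 -12.   48.6] w 23.0
```

>>> send_rows --rows '[[[-3,-0.8,-1.5,0,0.005,-0.008,10],[-6,-1.5,-3.2,0,0.01,-0.008,10],[-6,-1.5,-3.2,0,0.01,-0.008,10],[-6,-1.5,-3.2,0,0.01,-0.008,10],[-6,-1.5,-3.2,0,0.01,-0.008,10]]]'

```text
time: 16.25
tool_pos: [515.4, 116.5, 122.6]
tool_rot: [0.1, 55.0, 17.0]
force: [3.9, 4.1, 1.8]
gripper_width: 0.243
```

Run:
```python
from h import *
where();delta(place(-1,-80,0),RP)
```

```text
face [ -1.2 -81.1   4. ] FZforce -1.3
shift [ 1.5  1.6 -2.3] rotvec [-0.001 -0.     0.001] t 16.25 J [  -9.  -15.  134.   29.   32. -137.] F [3.9 4.1 1.8] w 22.3
```

>>> send_rows --rows '[[[1.1,0.5,-1.7,0,0,0,10],[2,0.9,-3.4,0,0,0,10],[2.2,0.9,-4.4,0,0,0,10],[2.2,0.9,-4.4,0,0,0,10]]]'

```text
time: 16.58
tool_pos: [517.4, 117.5, 120.9]
tool_rot: [-0.1, 55.0, 17.1]
force: [-53.9, -13.5, 50.7]
gripper_width: 0.25
```

Run:
```python
from h import *
where()
```

```text
face [ -0.4 -80.7   1.4] FZforce 73.3
```

Seated at x≈-0.4 with a hard stop at 73 N. Release and retreat, then on to yellow.

>>> send_rows --rows '[[[-1,-0.3,2,0,0,0,10],[-1.2,-0.4,2.2,0,0,0,50],[-1.2,-0.4,2.2,0,0,0,50],[-1.2,-0.4,2.2,0,0,0,50],[-10,-3,15,0,0,0,50],[-28,-8.4,41,0,0,0,50],[-50,-15,74,0,0,0,60],[-70,-22,107,0,0,0,60]]]'

```text
time: 17.25
tool_pos: [445.8, 95.5, 227.9]
tool_rot: [-0.0, 55.2, 17.2]
force: [0.6, -0.6, 0.8]
gripper_width: 0.647
```

Run:
```python
from h import *
where(); delta([539.5,-100.5,150],toolR([0,0,-1],[-.026,1,0]))
```

```text
face [ -0.4 -80.8 131.9] FZforce 0.4
shift [  93.7 -196.   -77.9] rotvec [-0.099  0.602 -0.266] t 17.25 J [ -16.  -42.  138.   23.   56. -132.] F [ 0.6 -0.6  0.8] w 59.4
```

>>> send_rows --rows '[[[5,-35,20,-0.015,0.08,-0.035,70],[12,-75,25,-0.03,0.16,-0.07,70],[22,-112,25,-0.045,0.24,-0.11,70],[35,-150,20,-0.06,0.33,-0.15,70],[55,-185,5,-0.075,0.42,-0.19,70],[75,-196,-25,-0.09,0.51,-0.23,60],[90,-196,-55,-0.099,0.602,-0.266,60],[93.7,-196,-80,-0.099,0.602,-0.266,60]]]'

```text
time: 17.92
tool_pos: [542.0, -101.2, 142.1]
tool_rot: [165.1, 89.5, 166.5]
force: [-0.9, 0.3, -1.3]
gripper_width: 0.652
```

Run:
```python
from h import *
delta([539.5,-100.5,66],toolR([0,0,-1],[-.026,1,0]))
```

```text
shift [ -2.5   0.7 -76.1] rotvec [-0.002 -0.008  0.002] t 17.92 J [ -23.   11.  100.   -0.   70. -114.] F [-0.9  0.3 -1.3] w 60.0
```

>>> send_rows --rows '[[[-1,0.3,-30,0,-0.004,0.002,60],[-2.5,0.7,-60,0,-0.008,0.002,60],[-2.5,0.7,-76,0,-0.008,0.002,60],[-2.5,0.7,-76,0,-0.008,0.002,60],[-2.5,0.7,-76,0,-0.008,0.002,60]]]'

```text
time: 18.33
tool_pos: [539.2, -100.4, 65.5]
tool_rot: [115.8, 89.8, 117.3]
force: [0.8, -0.1, 0.5]
gripper_width: 0.648
```

Run:
```python
from h import *
c=get_calibration("wrist"); im=read_camera("wrist"); cv2.imwrite("pics/y.png",im)
delta([539.5,-100.5,18.5],toolR([0,0,-1],[-.026,1,0]))
barrel(c,im,19,35,(539.5,-100.5),np.radians(1.5))
```

```text
shift [ -0.8   0.5 -48.5] rotvec [-0.001  0.002 -0.   ] t 18.38 J [ -23.   16.  103.    0.   61. -115.] F [-0.2  0.4  0.6] w 59.9
row 170 cen 323.0
row 198 cen 322.5
row 228 cen 323.0
row 297 cen 322.5
rows 168 300 pred near [320.9 165.2] far [321.1 296.4] mid z31 [321.  235.1]
```

>>> send_rows --rows '[[[0.3,1.7,-15,0,0,0,60],[0.3,1.7,-35,0,0,0,60],[0.3,1.7,-47.5,0,0,0,60],[0.3,1.7,-47.5,0,0,0,60],[0.3,1.7,-47.5,0,0,0,20],[0.3,1.7,-47.5,0,0,0,10],[0.3,1.7,-47.5,0,0,0,10],[0.3,1.7,-47.5,0,0,0,10]]]'

```text
time: 19.05
tool_pos: [541.6, -99.6, 20.8]
tool_rot: [5.4, 89.8, 6.9]
force: [-0.1, -0.2, 0.1]
gripper_width: 0.389
```

>>> send_rows --rows '[[[0,0,0,0,0,0,10],[0,0,0,0,0,0,10],[0,0,0,0,0,0,10],[0,0,15,0,0,0,10],[0,0,50,0,0,0,10],[0,0,90,0,0,0,10],[0,0,130,0,0,0,10],[0,0,170,0,0,0,10]]]'

```text
time: 19.72
tool_pos: [540.8, -99.3, 192.0]
tool_rot: [21.3, 89.9, 22.8]
force: [0.7, 0.2, -1.1]
gripper_width: 0.245
```

Run:
```python
from h import *
delta(place(0,0,130),RP)
```

```text
shift [-117.8  272.3   35.3] rotvec [ 0.097 -0.603  0.262] t 19.72 J [ -23.    7.   98.    0.   75. -115.] F [ 0.7  0.2 -1.1] w 22.6
```

>>> send_rows --rows '[[[-10,25,30,0.01,-0.06,0.026,10],[-25,58,55,0.025,-0.14,0.06,10],[-40,94,70,0.037,-0.22,0.1,10],[-56,131,75,0.05,-0.31,0.14,10],[-72,168,75,0.065,-0.4,0.18,10],[-88,205,70,0.08,-0.48,0.21,10],[-104,242,60,0.09,-0.56,0.24,10],[-118,272,45,0.097,-0.603,0.262,10]]]'

```text
time: 20.38
tool_pos: [421.3, 174.1, 236.9]
tool_rot: [-0.0, 54.7, 17.0]
force: [0.1, -0.1, -1.3]
gripper_width: 0.251
```

Run:
```python
from h import *
where();delta(place(-2,0,45),RP)
```

```text
face [  4.5   1.5 139.5] FZforce -1.1
shift [ 46.7  12.7 -80.3] rotvec [-0.001  0.006 -0.001] t 20.38 J [   0.  -43.  138.   12.   51. -111.] F [ 0.1 -0.1 -1.3] w 23.1
```

>>> send_rows --rows '[[[15,4,-26,0,0.006,0,10],[31,8.5,-53,0,0.006,0,10],[46.7,12.7,-80,0,0.006,0,10],[46.7,12.7,-80,0,0.006,0,10],[46.7,12.7,-80,0,0.006,0,10]]]'

```text
time: 20.8
tool_pos: [465.9, 186.9, 153.4]
tool_rot: [0.3, 55.4, 17.4]
force: [-0.3, -0.9, -1.2]
gripper_width: 0.248
```

Run:
```python
from h import *
c=get_calibration("wrist"); im=read_camera("wrist"); cv2.imwrite("pics/r1.png",im)
cv2.imwrite("pics/r1b.png",cv2.convertScaleAbs(cv2.resize(im[60:360,120:520],(800,600),interpolation=3),alpha=1.5))
where();delta(place(-1.5,0,22),RP); delta(place(-1.5,0,0),RP)
for X in((-34,0,8),(-34,0,-12),(34,0,-12),(-52,80,17),(52,80,12),(-52,-80,17),(52,-80,12)): print(X,((proj(c,place(*X,ahead=0))-[120,60])*2).round(0))
```

```text
face [-2.6  0.2 46.1] FZforce -0.4
shift [ 13.6   4.  -18.3] rotvec [-0.001 -0.003 -0.001] t 20.85 J [   3.  -24.  136.   15.   35. -114.] F [-0.1 -0.7 -0.7] w 22.6
shift [ 25.6   7.7 -36.3] rotvec [-0.001 -0.003 -0.001] t 20.85 J [   3.  -24.  136.   15.   35. -114.] F [-0.1 -0.7 -0.7] w 22.6
(-34, 0, 8) [399. 269.]
(-34, 0, -12) [400. 255.]
(34, 0, -12) [400. 412.]
(-52, 80, 17) [643. 223.]
(52, 80, 12) [606. 485.]
(-52, -80, 17) [154. 223.]
(52, -80, 12) [194. 486.]
```

View pics/r1b.png

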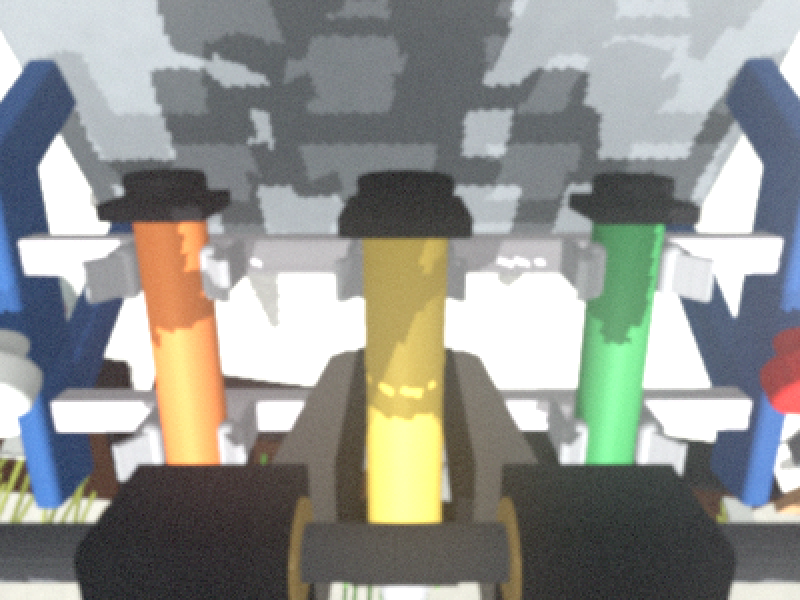

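Orange and green both end at v≈221, against a prediction of 223, so both are well centred. The mid jaws at (350,270)/(457,270) straddle the yellow barrel at u=405. Pressing.

>>> send_rows --rows '[[[6.8,2,-9,0,0,0,10],[13.6,4,-18.3,0,0,0,10],[16.5,4.9,-23,0,0,0,10],[19.5,5.8,-27.5,0,0,0,10],[22.5,6.7,-32,0,0,0,10],[24.5,7.3,-35,0,0,0,10],[25,7.5,-37.5,0,0,0,10],[25,7.5,-37.5,0,0,0,10]]]'

```text
time: 21.52
tool_pos: [494.9, 194.4, 123.2]
tool_rot: [0.0, 54.7, 17.1]
force: [-8.8, -2.5, 11.9]
gripper_width: 0.251
```

Run:
```python
from h import *
where();delta(place(-1,0,0),RP)
```

```text
face [ 1.8 -0.6  2.7] FZforce 15.0
shift [-1.5  0.2 -3. ] rotvec [-0.002  0.005 -0.001] t 21.52 J [   4.  -14.  134.   17.   27. -116.] F [-8.8 -2.5 11.9] w 23.1
```

Slide down slightly, then press home.

>>> send_rows --rows '[[[-2.5,-0.7,-1.7,0,0.005,0,10],[-4.5,-1.2,-3,0,0.008,0,10],[-4.5,-1.2,-3,0,0.008,0,10],[-4.5,-1.2,-3,0,0.008,0,10],[-3,-0.7,-5.5,0,0.008,0,10],[-1,0,-7,0,0.008,0,10],[-1,0,-7,0,0.008,0,10],[-1,0,-7,0,0.008,0,10]]]'

```text
time: 22.18
tool_pos: [495.3, 194.4, 121.1]
tool_rot: [-0.0, 54.9, 17.2]
force: [-42.4, -17.3, 44.7]
gripper_width: 0.247
```

Run:
```python
from h import *
where()
```

```text
face [ 0.9 -0.7  0.7] FZforce 62.7
```

>>> send_rows --rows '[[[-1,-0.3,2,0,0,0,10],[-1.2,-0.4,2.2,0,0,0,50],[-1.2,-0.4,2.2,0,0,0,50],[-1.2,-0.4,2.2,0,0,0,50],[-10,-3,15,0,0,0,50],[-28,-8.4,41,0,0,0,50],[-50,-15,74,0,0,0,60],[-72,-22,107,0,0,0,70]]]'

```text
time: 22.85
tool_pos: [421.9, 172.3, 228.4]
tool_rot: [0.0, 55.0, 17.3]
force: [1.6, -0.1, 0.7]
gripper_width: 0.663
```

>>> send_rows --rows '[[[-5,-2,20,0,0,0,91],[-10,-4,40,0,0,0,91],[-10,-4,40,0,0,0,91],[-10,-4,40,0,0,0,91],[-10,-4,40,0,0,0,91]]]'

```text
time: 23.27
tool_pos: [411.7, 168.3, 266.9]
tool_rot: [0.1, 55.1, 17.3]
force: [0.2, 0.1, -0.1]
gripper_width: 0.985
```

Run:
```python
from h import *
c=get_calibration("wrist"); im=read_camera("wrist"); cv2.imwrite("pics/f.png",im)
cv2.imwrite("pics/fb.png",cv2.convertScaleAbs(cv2.resize(im[80:280,190:450],None,fx=3,fy=3,interpolation=3),alpha=1.5))
where()
hsv=cv2.cvtColor(im,cv2.COLOR_BGR2HSV)
for n,y,h0,h1 in(("g",80,45,80),("y",0,19,35),("o",-80,4,18)):
    m=((hsv[...,0]>=h0)&(hsv[...,0]<=h1)&(hsv[...,1]>100)&(hsv[...,2]>40)).astype(np.uint8)
    k,l,st,ce=cv2.connectedComponentsWithStats(m[:,:]); st=st[1:];st=st[np.argmax(st[:,4])]
    rows=[np.where(l[r]==1+np.argmax(cv2.connectedComponentsWithStats(m)[2][1:,4]))[0] for r in (st[1]+8,st[1]+st[3]-8)]
    print(n,st,"widths",[len(r) for r in rows],[r.mean().round(1) for r in rows],"pred",[proj(c,place(x,y,z,0)).round(1) for x,z in((-52,17),(52,12),(-34,-12),(34,-12))])
```

```text
face [ 12.1  -1.1 169.9] FZforce 0.4
g [ 383  131   23   90 1327] widths [13, 14] [np.float64(398.0), np.float64(390.5)] pred [array([398.3, 130.9]), array([390. , 221.5]), array([390.7, 145.1]), array([386.7, 200.8])]
y [ 388  380  230   18 2573] widths [155, 197] [np.float64(538.2), np.float64(512.2)] pred [array([322.3, 130.7]), array([322. , 221.4]), array([322.1, 145. ]), array([322. , 200.7])]
o [ 239  129   27   94 1821] widths [22, 20] [np.float64(249.5), np.float64(254.5)] pred [array([246.1, 130.5]), array([253.8, 221.2]), array([253.5, 144.8]), array([257.2, 200.6])]
```

View pics/fb.png

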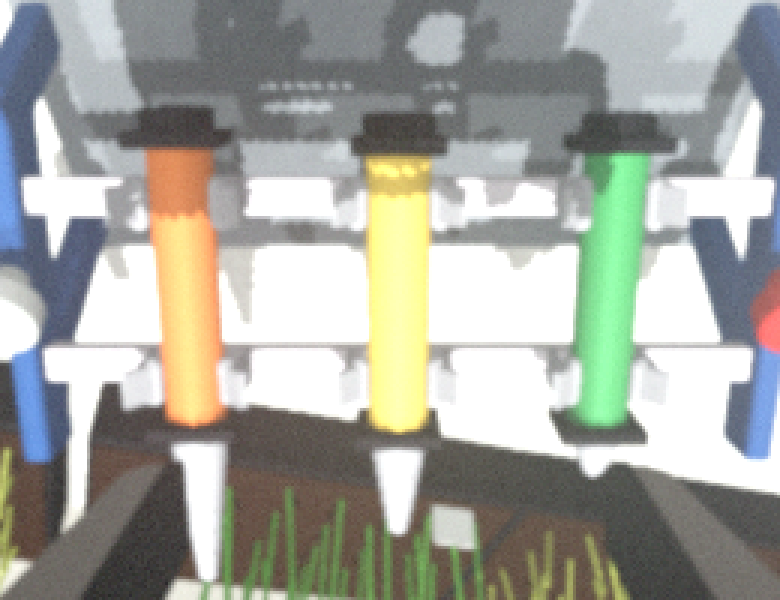

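All three are in order with tips up the slope, in both clips, and their ends match the prediction within 2 mm: orange (185,150→195,425), yellow (400,154→400,431), green (615,152→605,425). The gripper is well clear, so I'm handing in.

Run:
```python
from bench import *
print(workorder.sign_off(), observe()["time"])
```

```text
the job is handed in; nothing more can be done
the job is handed in; nothing more can be done
```

All three dibbers are on the rack and the job is handed in, with about 23 s of arm time used by my last reading. Green (shortest) hangs next to the red knob, yellow (medium) in the middle, and orange (longest) next to the white knob, all with tips up the slope.

- **Seating:** each one was pressed square to the slope until it stopped hard on the rails, at 63–73 N.
- **Sliding into place:** green first sat about 3.5 mm too far up the slope, so I gripped it again and slid it down. Orange and yellow got the same small adjustment before release.
- **Last look:** the final wrist picture shows all three barrels between the jaws of both clips, within about 2 mm of the middle of their places. The gripper was open and well clear.

**Not fully checked:**
- I did not read the force on green's final press after sliding it. That it is home rests on its first press (66 N) and the final picture.
- For yellow, the automatic check in that picture picked up something other than the barrel, and orange's was off by about 3 pixels at one end. I judged both by eye instead.
- I knowingly touched nothing else on the bench, but I took no closing top view of the other things.

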